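# Sift the clay beads

## Task

The slotted wooden sieve lying across the catch box holds two large and two small clay beads. Lift the sieve by its handle a little way clear of the box and shake it side to side over the box until both small beads have dropped through into it, then, with both large beads still in the sieve, set it back level across the box's rims and let go.

Things in the scene. Friction and masses are not known exactly. Their poses are not given: they have to be found in the camera images.
- catch_box: Open plywood box fixed to the table, outer 212 (x) x 292 (y) x 80 mm high, walls 6 mm, floor about 6 mm. Origin: centre of its underside; z up. Small beads must land in it; the sieve lies across its two long (292 mm) rims, at height 80 mm.
- sieve: Loose pale wooden sieve, 0.3 kg; origin: centre of underside, z up. Tray 150 x 150 mm inside, walls 36 mm high; side boards at y = +-81 mm, 270 mm long in x, rest on the box's long rims (underside 80 mm up; +-25 mm in x is still safe). Floor 6 mm: slots along x, 26 mm wide, at y = 0, +-50; solid slats 24 mm wide at y = +-25. Beads roll freely: shake along y, about 25 mm each way.
- sieve_handle (a point): Middle of the sieve's handle, 105 mm above the sieve's origin, same axes: a straight wooden bar along x over the middle of the tray, 16 mm wide (y), 22 mm high, 150 mm free between its end posts. Grip here from above, fingers closing along y. A similar carrier with a solid floor, standing on the table to one side, is a bystander.
- small_1: Small round fired-clay bead, 20 mm across, 10 g; origin at its centre (its axes mean nothing). Starts in the sieve on a solid slat; falls through a 26 mm slot.
- small_2: Small round fired-clay bead, 20 mm across, 10 g; origin at its centre (its axes mean nothing). Starts in the sieve on a solid slat; falls through a 26 mm slot.
- large_1: Large round fired-clay bead, 34 mm across, 41 g; origin at its centre (its axes mean nothing). Starts in the sieve on a solid slat; too large for the slots.
- large_2: Large round fired-clay bead, 34 mm across, 41 g; origin at its centre (its axes mean nothing). Starts in the sieve on a solid slat; too large for the slots.
Things that resemble listed ones, but are neither listed nor needed, are in the scene too. Leave any turquoise look-alike of the small_1 alone.

How it is judged:
By the outcome, as a careful person would: the job done as asked, in the order asked, and still so for the second after the job is handed in, with the robot touching nothing.
It also fails if it takes over 35 s, if anything falls off the work surface, if the arm or the gripper's body presses on something with over 40 N, if the wrist force passes 120 N, or if a joint passes its speed limit or range.

## Robot

A 6-joint arm with a two-finger parallel gripper is mounted at the origin on the work surface. World frame = base frame: x ahead of the robot, y to its left, z up, the work surface at z = 0. Lengths are in m, angles in degrees, forces in N, time in s.
With the tool pointing down it reaches from about 0.4 to 0.825 m from the base axis. Payload 7 kg.
Tool frame: the origin (TCP) lies on the centre line of the jaws, within the pads' length; the fingertips stand 17 mm ahead of it and the grasp point (between the pads) lies 2 mm behind it; y points along the fingers, z is the direction in which the jaws open and shut, and the axes are right-handed (so a half turn about y gives the same grasp; the last joint's range is limited). The gripper opens to 88 mm and grips with 3 to 60 N. Pads are 19 mm wide; open, the fingers measure 130 mm over their backs; the gripper's body (78 mm by 193 mm) begins 47 mm behind the grasp point.
Start: joints at [81.881, 20.546, 0.682, 0, -70.136, -16.507], TCP at [0.281, 0.614, 0.244] pointing down, gripper open.
Joint ranges: [-176.03, 176.03], [-82.01, 121.73], [-58.28, 71.71], [-173.87, 95.51], [-174.79, -0.11], [-173.66, 173.66]. Speed limits (degrees/s): [136.94, 136.94, 172.46, 180, 180, 180].

## Interface

Orientations are given as [roll, pitch, yaw] about the fixed x, y, z axes, in that order (R = Rz(yaw) Ry(pitch) Rx(roll)).
In Python, from plant import r, capture, camera_info gives the robot as it stands. The module is installed in compiled form; this text tells all that it offers.
- The arm moves only by the tool apply_moves, never from a script. Its argument "deltas" is a list of rows, each an object of numbers: "tx", "ty", "tz": the shift along the tool's x, y, z in m; "turn": the turn about the tool's y in rad; "gripper": the finger opening in m, from 0 to 0.0876. A call has 1 to 5 rows; each row is the pose to reach, as a shift and turn from the pose commanded when the call began, along the tool's axes at that moment; what a row does not reach only later rows make up. A row lasts 1/10 s, in which the tool goes at most 50 mm and 8.59 degrees, less where a joint would pass 70% of its speed; a pose out of reach is approached as far as the arm can. A call with a gripper value outside its range is refused whole. The fingers move at their own pace and stop on an object; "newtons" is the grip in N (left out, the last holds). Time passes only in rows, so rows that repeat a pose let the fingers close. It gives the time, the measured TCP pose, the force and the opening at its end, in the units of the state.
- r.get_state(): the state, without advancing time (a new reading comes with each control period).
- capture(name): name is "side" or "top"; returns (picture, depth): 384x512x3 uint8, red, green, blue; 384x512 float32, m along the optical axis (not along the pixel's ray), 0 where there is no reading.
- camera_info(name): a dict with "K" (3x3 intrinsics, pixels), "k1" (the pictures are not rectified: a ray, as slopes to the right and down, at radius r is drawn at 1 + k1 r^2 times it, then the intrinsics apply), "eye" and "orientation" of the camera in the world. Camera axes: x right, y up, looking along -z (the intrinsics and any distortion apply to the point x, -y, -z); pixel columns grow to the right and rows downward; lengths in m; the calibration is good to about 2 mm. A picture is of the moment at which its call begins. camera_info takes no time and is no camera call.
- r.close_job(): hands the job in, once; it reports no verdict.
The state is a dict: "time_s": time; "joints": joint angles; "qd": joint speeds; "joint_torque": joint torques, N m; "tcp_pos": TCP position; "eef_rot": TCP orientation; "contact_force": force on the tool from outside, world axes, zero at the start; "moment": the same for the moment, N m; "gripper_width": finger opening in m.
Only numpy, scipy, OpenCV 4.12 (cv2) and the standard library are available. Lean on these libraries where they do the work, as an engineer would, in place of code of your own. Each camera call takes 0.05 s, during which the arm holds its last target.

## Working session

There is one attempt and no reset: what is moved stays moved. The work goes in short steps, Python scripts to look and compute and a tool call to move; the robot and the scene stay as the last step left them, time stands still between calls to the robot, and variables do not carry over. Pictures are saved under pics/ and viewed, and the job is handed in when it is done.

Besides the shell and the picture viewer there is one more tool, called after "Call:" by a JSON object that holds its "op" and its "data", one argument or row to a line. apply_moves: Moves the arm, as the interface text tells. Its arguments: {"type":"object","properties":{"deltas":{"type":"array","items":{"type":"object","properties":{"tx":{"type":"number"},"ty":{"type":"number"},"tz":{"type":"number"},"turn":{"type":"number"},"gripper":{"type":"number"}}}},"newtons":{"type":"number"}},"required":["deltas"]}

```bash
mkdir -p pics; cat > h.py <<'E'
import numpy as np,cv2,pickle
from plant import r,capture,camera_info
from scipy.spatial.transform import Rotation as R
def snap(n,tag):
    p,d=capture(n); cv2.imwrite(f'pics/{tag}.png',p[:,:,::-1]); np.save(f'pics/{tag}.npy',d); return p,d
E
python3 - <<'E'
from h import *
for n in('side','top'):
    snap(n,n+'0'); print(camera_info(n))
print(r.get_state())
E
```

```text
{'K': array([[437.33381603,   0.        , 254.72800727],
       [  0.        , 437.33381603, 191.17882637],
       [  0.        ,   0.        ,   1.        ]]), 'k1': -0.13963096005765677, 'eye': array([ 0.34528566, -0.40866207,  0.5772722 ]), 'orientation': array([ 47.61619545,   1.06783197, -24.48939351])}
{'K': array([[462.26956909,   0.        , 255.24625246],
       [  0.        , 462.26956909, 189.59520449],
       [  0.        ,   0.        ,   1.        ]]), 'k1': -0.0380243774326441, 'eye': array([0.44723861, 0.05369362, 0.77914349]), 'orientation': array([  8.52242781,  -0.09813661, -88.51363742])}
{'time_s': 0.1, 'joints': array([ 8.18821537e+01,  2.05887117e+01,  6.40813696e-01, -1.83285175e-02,
       -7.01367818e+01, -1.65057798e+01]), 'qd': array([ 0.07523356, -0.05647484,  0.12953383,  0.10017498,  0.05339373,
        0.05105536]), 'joint_torque': array([-1.36247138e-03, -5.84164488e+01,  2.93751079e+01,  7.01552555e+00,
        1.02153546e-02, -5.36985181e-05]), 'tcp_pos': array([0.28110323, 0.61323831, 0.24271252]), 'eef_rot': array([-8.99139140e+01,  7.53991748e-03,  1.55370139e+02]), 'contact_force': array([-1.52189922,  0.33549626, -0.54525527]), 'moment': array([ 0.01412272, -0.02409493,  0.03656743]), 'gripper_width': 0.08743338016919906}
```

View pics/side0.png

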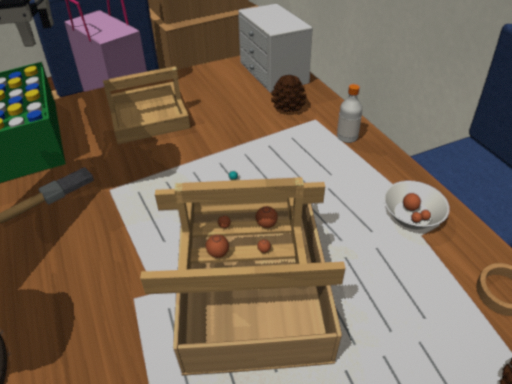

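View pics/top0.png

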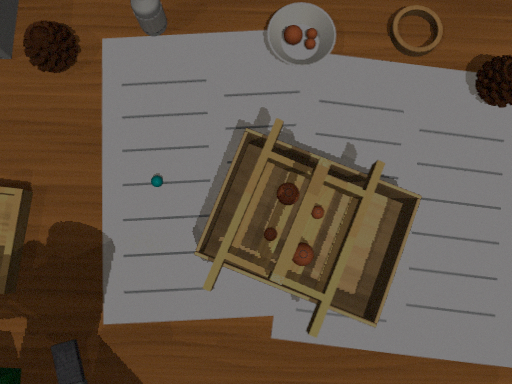

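```bash
python3 - <<'E'
import cv2
a=cv2.imread('pics/top0.png')[120:340,190:430]; cv2.imwrite('pics/top0c.png',cv2.resize(a,None,fx=2.7,fy=2.7,interpolation=cv2.INTER_CUBIC)[:600])
a=cv2.imread('pics/side0.png')[165:375,130:360]; cv2.imwrite('pics/side0c.png',cv2.resize(a,None,fx=2.8,fy=2.8,interpolation=cv2.INTER_CUBIC)[:600])
E
```

```text
(no output)
```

View pics/top0c.png

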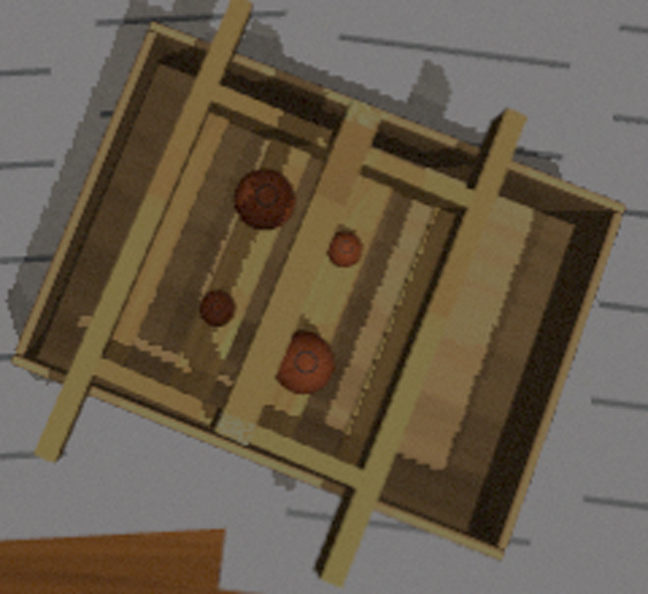

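View pics/side0c.png

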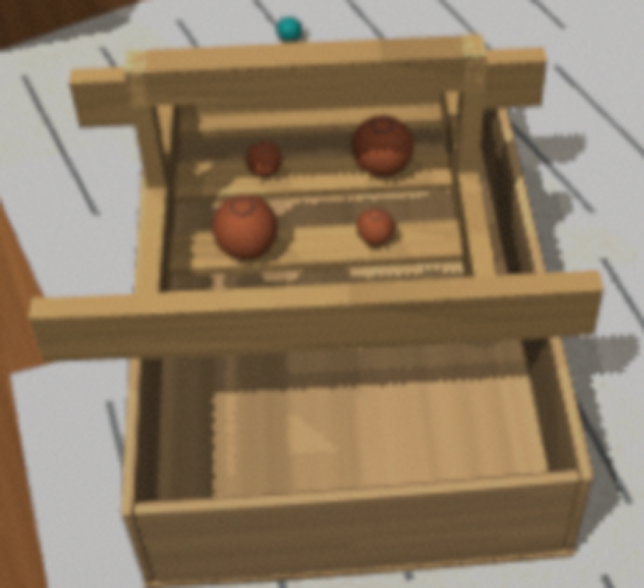

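```bash
cat >> h.py <<'E'
def ray(n,u,v):
    c=camera_info(n);K=c['K']; d=np.array([(u-K[0,2])/K[0,0],(v-K[1,2])/K[1,1]])
    rd=np.hypot(*d); s=rd
    for _ in range(30): s=rd/(1+c['k1']*s*s)
    d=d*(s/rd if rd else 1)
    return c['eye'],R.from_euler('xyz',c['orientation'],degrees=True).as_matrix()@np.array([d[0],-d[1],-1])
def atz(n,u,v,z):
    e,d=ray(n,u,v); return e+d*(z-e[2])/d[2]
def atd(n,u,v,D):
    e,d=ray(n,u,v); return e+d*D
def cloud(n,D):
    c=camera_info(n);K=c['K']; v,u=np.mgrid[0:384,0:512]
    x=(u-K[0,2])/K[0,0];y=(v-K[1,2])/K[1,1];rd=np.hypot(x,y);s=rd.copy()
    for _ in range(30): s=rd/(1+c['k1']*s*s)
    f=np.where(rd>0,s/np.maximum(rd,1e-9),1)
    P=np.stack([x*f,-y*f,-np.ones_like(x)],-1)*D[...,None]
    return P@R.from_euler('xyz',c['orientation'],degrees=True).as_matrix().T+c['eye']
E
python3 - <<'E'
from h import *
D=np.load('pics/top0.npy');C=cloud('top',D)
for u,v in[(325,163),(277,279),(300,220)]: print('bar',atz('top',u,v,.196),C[v,u])
f=lambda x,y:(x/2.7+190,y/2.7+120)
for p in[(155,25),(620,205),(500,553),(17,358)]: print('box',atz('top',*f(*p),.08))
for p in[(240,3),(48,458),(512,112),(332,582)]: print('board',atz('top',*f(*p),.116))
# bar by cloud
m=(C[...,2]>.185)&(C[...,2]<.21)&(D>0); P=C[m]; print(len(P),P.min(0),P.max(0),np.median(P,0))
rc=cv2.minAreaRect((P[:,:2]*1000).astype(np.float32));print(rc)
cv2.imwrite('pics/m.png',m.astype(np.uint8)*255)
m=(C[...,2]>.108)&(C[...,2]<.124)
m[:, :180]=0
P=C[m];print(len(P),cv2.minAreaRect((P[:,:2]*1000).astype(np.float32)),np.median(P[:,2]))
for p in[(265,197),(345,248),(217,307),(305,362)]: print('bead',atz('top',*f(*p),.1))
D=np.load('pics/side0.npy');C=cloud('side',D)
m=(C[...,2]>.185)&(C[...,2]<.21)&(D>0);m[:165]=0; P=C[m]; print(len(P),P.min(0),P.max(0),np.median(P,0))
rc=cv2.minAreaRect((P[:,:2]*1000).astype(np.float32));print(rc)
E
```

```text
bar [ 0.57160723 -0.03397183  0.196     ] [ 0.57193685 -0.03420417  0.19445449]
bar [0.42312443 0.02505104 0.196     ] [0.42315189 0.02508366 0.19666414]
bar [ 0.49725478 -0.00259464  0.196     ] [ 0.49715225 -0.00247925  0.19719548]
box [0.64687427 0.06991494 0.08      ]
box [ 0.54879004 -0.19721098  0.08      ]
box [ 0.35515849 -0.12674636  0.08      ]
box [0.45414543 0.14114901 0.08      ]
board [0.65033042 0.02270488 0.116     ]
board [0.40251004 0.11824277 0.116     ]
board [ 0.59313717 -0.1264259   0.116     ]
board [ 0.3434547  -0.03045745  0.116     ]
1748 [ 0.41709095 -0.0428271   0.18500265] [0.58059329 0.03379596 0.19946631] [ 0.4961887  -0.0028906   0.19609973]
((498.5936279296875, -4.290748596191406), (16.23210334777832, 170.31512451171875), 68.3785629272461)
5364 ((498.57196044921875, -4.6402435302734375), (174.9166259765625, 270.9911804199219), 68.36383056640625) 0.11599423260226355
bead [0.54523131 0.00621634 0.1       ]
bead [ 0.51820797 -0.03798185  0.1       ]
bead [0.48425582 0.03132231 0.1       ]
bead [ 0.4558615  -0.01679464  0.1       ]
1830 [ 0.41724035 -0.04246827  0.18501352] [0.57944639 0.03444441 0.19835541] [ 0.49739442 -0.0065718   0.19564879]
((498.75982666015625, -3.8416213989257812), (19.960893630981445, 169.3651123046875), 68.39994049072266)
```

View pics/m.png

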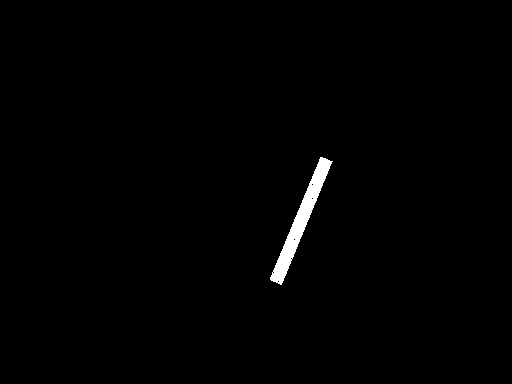

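```bash
python3 - <<'E'
from h import *
for n in('side','top'):
    D=np.load(f'pics/{n}0.npy');C=cloud(n,D);m=(D>0)&(C[...,2]>.14)&(C[...,0]<.75)&(C[...,0]>.1)&(C[...,1]<.75)
    for y in np.arange(-.2,.75,.1):
        q=C[m&(C[...,1]>y)&(C[...,1]<y+.1)]
        if len(q):print(n,round(y,1),len(q),q[:,2].max().round(3),q[:,0].min().round(2),q[:,0].max().round(2))
s=r.get_state();M=R.from_euler('xyz',s['eef_rot'],degrees=True).as_matrix()
print(M.T@(np.array([.4986,-.0042,.24])-s['tcp_pos']))
E
```

```text
side -0.1 1768 0.198 0.47 0.58
side 0.0 1101 0.198 0.42 0.51
side 0.5 1145 0.337 0.22 0.31
side 0.6 315 0.303 0.29 0.32
top -0.1 998 0.199 0.47 0.58
top 0.0 821 0.199 0.42 0.51
[-0.4550286  0.0034795  0.4706157]
```

Call:
{"op": "apply_moves", "data": {
  "deltas": [
    {"tx":-0.03,"ty":-0.015,"tz":0.031,"gripper":0.0876},
    {"tx":-0.06,"ty":-0.015,"tz":0.062},
    {"tx":-0.09,"ty":-0.015,"tz":0.093},
    {"tx":-0.12,"ty":-0.015,"tz":0.124},
    {"tx":-0.15,"ty":-0.015,"tz":0.155}
  ]
}}

```text
invalid input at $.deltas[0]: expected keys tx, ty, tz, turn, gripper
```

Call:
{"op": "apply_moves", "data": {
  "deltas": [
    {"tx":-0.03,"tz":0.031},
    {"tx":-0.06,"tz":0.062},
    {"tx":-0.09,"tz":0.093},
    {"tx":-0.12,"tz":0.124},
    {"tx":-0.15,"tz":0.155}
  ]
}}

```text
invalid input at $.deltas[0]: expected keys tx, ty, tz, turn, gripper
```

Call:
{"op": "apply_moves", "data": {
  "deltas": [
    {"tx":-0.03,"tz":0.031},
    {"tx":-0.06,"tz":0.062},
    {"tx":-0.09,"tz":0.093},
    {"tx":-0.12,"tz":0.124},
    {"tx":-0.15,"tz":0.155,"turn":-0.05}
  ]
}}

```text
invalid input at $.deltas[0]: expected keys tx, ty, tz, turn, gripper
```

Call:
{"op": "apply_moves", "data": {
  "deltas": [
    {},
    {}
  ]
}}

```text
invalid input at $.deltas[0]: expected keys tx, ty, tz, turn, gripper
```

```bash
python3 - <<'E'
from h import *
snap('side','side1')
s=r.get_state();M=R.from_euler('xyz',s['eef_rot'],degrees=True).as_matrix()
print(s['time_s'],s['tcp_pos'],s['eef_rot'],s['contact_force'],s['joints'],M.T@(np.array([.4986,-.0042,.183])-s['tcp_pos']))
E
```

```text
0.15 [0.28116971 0.61329205 0.24286744] [-8.99320607e+01  7.99817110e-03  1.55369749e+02] [-0.78418503  0.0493784   0.50304885] [ 8.18801222e+01  2.05801433e+01  6.46011926e-01 -1.23757346e-02
 -7.01332801e+01 -1.65061654e+01] [-0.45498577  0.06048904  0.47062246]
```

View pics/side1.png

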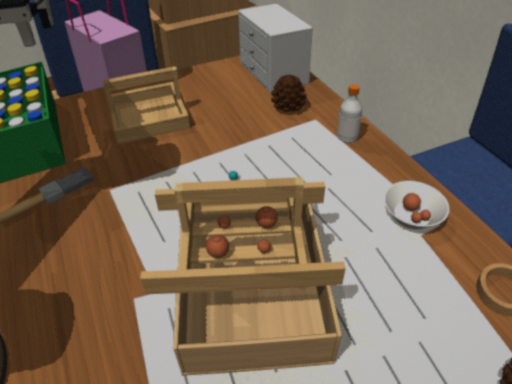

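The picture is unchanged, because the rows were refused: every row needs all five keys.

Call:
{"op": "apply_moves", "data": {
  "deltas": [
    {"tx":-0.03,"ty":-0.015,"tz":0.031,"turn":0,"gripper":0.087},
    {"tx":-0.06,"ty":-0.015,"tz":0.062,"turn":0,"gripper":0.087},
    {"tx":-0.09,"ty":-0.015,"tz":0.093,"turn":0,"gripper":0.087},
    {"tx":-0.12,"ty":-0.015,"tz":0.124,"turn":0,"gripper":0.087},
    {"tx":-0.15,"ty":-0.015,"tz":0.155,"turn":0,"gripper":0.087}
  ]
}}

```text
time_s: 0.65
tcp_pos: [0.3532, 0.4084, 0.2584]
eef_rot: [-90.0, -0.0, 155.4]
contact_force: [1.8, -0.7, 0.3]
gripper_width: 0.0875
```

Call:
{"op": "apply_moves", "data": {
  "deltas": [
    {"tx":-0.03,"ty":0,"tz":0.031,"turn":0,"gripper":0.087},
    {"tx":-0.06,"ty":0,"tz":0.062,"turn":0,"gripper":0.087},
    {"tx":-0.09,"ty":0,"tz":0.093,"turn":0,"gripper":0.087},
    {"tx":-0.12,"ty":0,"tz":0.124,"turn":0,"gripper":0.087},
    {"tx":-0.15,"ty":0,"tz":0.155,"turn":0,"gripper":0.087}
  ]
}}

```text
time_s: 1.15
tcp_pos: [0.4249, 0.205, 0.2587]
eef_rot: [-90.0, 0.0, 155.4]
contact_force: [0.7, 0.4, -0.4]
gripper_width: 0.0875
```

Call:
{"op": "apply_moves", "data": {
  "deltas": [
    {"tx":-0.03,"ty":0,"tz":0.031,"turn":0,"gripper":0.087},
    {"tx":-0.06,"ty":0,"tz":0.062,"turn":0,"gripper":0.087},
    {"tx":-0.09,"ty":0,"tz":0.093,"turn":0,"gripper":0.087},
    {"tx":-0.12,"ty":0,"tz":0.124,"turn":-0.02,"gripper":0.087},
    {"tx":-0.15,"ty":0,"tz":0.155,"turn":-0.053,"gripper":0.087}
  ]
}}

```text
time_s: 1.65
tcp_pos: [0.4967, 0.0016, 0.2587]
eef_rot: [-90.0, 0.0, 158.5]
contact_force: [1.3, 1.3, 0.8]
gripper_width: 0.0871
```

Call:
{"op": "apply_moves", "data": {
  "deltas": [
    {"tx":0,"ty":0,"tz":0,"turn":0,"gripper":0.087},
    {"tx":0,"ty":0,"tz":0,"turn":0,"gripper":0.087},
    {"tx":0,"ty":0,"tz":0,"turn":0,"gripper":0.087}
  ]
}}

```text
time_s: 1.95
tcp_pos: [0.4964, 0.0037, 0.2584]
eef_rot: [-90.0, -0.0, 158.4]
contact_force: [0.3, 0.5, -0.2]
gripper_width: 0.0869
```

```bash
python3 - <<'E'
from h import *
snap('side','side2')
s=r.get_state();M=R.from_euler('xyz',s['eef_rot'],degrees=True).as_matrix()
print(s['time_s'],s['tcp_pos'],s['eef_rot'],s['contact_force'],s['joints'],M.T@(np.array([.4986,-.0042,.183])-s['tcp_pos']))
E
```

```text
2.0 [0.49634038 0.00405709 0.25850926] [-9.00026737e+01 -9.56392121e-03  1.58453481e+02] [-0.87341682  0.02612389 -0.23973439] [ 2.31931599e+01  2.92085622e+00 -1.99310464e+01 -9.36589198e-03
 -6.71530090e+01  4.52639581e+01] [-0.00514679  0.07550808  0.00685374]
```

View pics/side2.png

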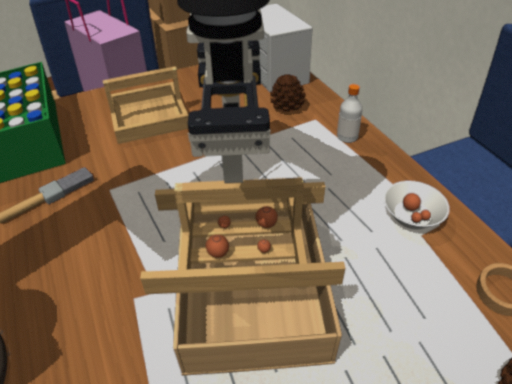

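```bash
cat >> h.py <<'E'
def proj(n,X):
    c=camera_info(n);K=c['K'];p=R.from_euler('xyz',c['orientation'],degrees=True).as_matrix().T@(np.array(X)-c['eye'])
    d=np.array([p[0],-p[1]])/-p[2];d*=1+c['k1']*(d@d)
    return d*K[0,0]+K[:2,2]
E
python3 - <<'E'
from h import *
print(proj('side',[.4963,.004,.2415]),proj('side',[.4986,-.0042,.196]))
z=np.array([-np.sin(np.radians(158.4)),np.cos(np.radians(158.4)),0])*.044
for s in(1,-1):print(proj('side',np.array([.4963,.004,.2415])+s*z))
D=np.load('pics/side2.npy');C=cloud('side',D)
for u,v in[(232,175),(232,150),(240,190),(230,130)]:print(C[v,u])
E
```

```text
[233.01097978 153.95367864] [238.77023469 184.35291888]
[233.50022552 176.56178753]
[232.59098026 133.93520625]
[ 0.47367525 -0.04998947  0.25627364]
[ 0.4649653  -0.07943603  0.31462268]
[ 0.49653723 -0.01296744  0.19393575]
[ 0.46202914 -0.08560992  0.34335571]
```

Call:
{"op": "apply_moves", "data": {
  "deltas": [
    {"tx":-0.005,"ty":0,"tz":0.007,"turn":0,"gripper":0.087},
    {"tx":-0.005,"ty":0.02,"tz":0.007,"turn":0,"gripper":0.087},
    {"tx":-0.005,"ty":0.04,"tz":0.007,"turn":0,"gripper":0.07},
    {"tx":-0.005,"ty":0.06,"tz":0.007,"turn":0,"gripper":0.05},
    {"tx":-0.005,"ty":0.075,"tz":0.007,"turn":0,"gripper":0.04}
  ]
}}

```text
time_s: 2.5
tcp_pos: [0.4982, -0.0046, 0.1825]
eef_rot: [-90.0, -0.0, 158.5]
contact_force: [-0.1, 0.7, -0.3]
gripper_width: 0.0681
```

Call:
{"op": "apply_moves", "data": {
  "deltas": [
    {"tx":0,"ty":0,"tz":0,"turn":0,"gripper":0.03},
    {"tx":0,"ty":0,"tz":0,"turn":0,"gripper":0.022},
    {"tx":0,"ty":0,"tz":0,"turn":0,"gripper":0.018},
    {"tx":0,"ty":0,"tz":0,"turn":0,"gripper":0.01},
    {"tx":0,"ty":0,"tz":0,"turn":0,"gripper":0.005}
  ],
  "newtons": 30
}}

```text
time_s: 3.0
tcp_pos: [0.499, -0.0049, 0.1843]
eef_rot: [-90.0, 0.1, 158.4]
contact_force: [-0.1, 0.2, -0.2]
gripper_width: 0.0288
```

Call:
{"op": "apply_moves", "data": {
  "deltas": [
    {"tx":0,"ty":0,"tz":0,"turn":0,"gripper":0.0},
    {"tx":0,"ty":0,"tz":0,"turn":0,"gripper":0.0},
    {"tx":0,"ty":0,"tz":0,"turn":0,"gripper":0.0}
  ],
  "newtons": 50
}}

```text
time_s: 3.3
tcp_pos: [0.4989, -0.0048, 0.1839]
eef_rot: [-90.0, 0.0, 158.4]
contact_force: [-1.4, 0.9, 2.9]
gripper_width: 0.0157
```

```bash
python3 - <<'E'
from h import *
snap('side','side3')
s=r.get_state()
print(s['time_s'],s['tcp_pos'],s['eef_rot'],s['contact_force'],s['gripper_width'])
E
```

```text
3.35 [ 0.49889178 -0.00486162  0.18387574] [-9.00243086e+01  2.73665858e-02  1.58417990e+02] [-1.10145535  1.5504695   2.58445663] 0.015475816488652018
```

View pics/side3.png

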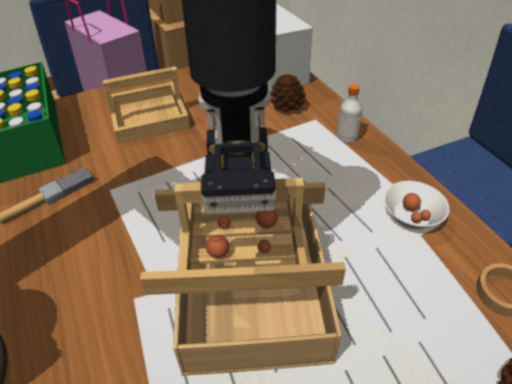

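The jaws have closed on the handle (15.5 mm opening, bar seen at (265,185)), and all four beads are still on their slats at (224,222), (266,217), (217,245) and (264,246). Next I'll lift.

Call:
{"op": "apply_moves", "data": {
  "deltas": [
    {"tx":0,"ty":-0.003,"tz":0,"turn":0,"gripper":0.0},
    {"tx":0,"ty":-0.008,"tz":0,"turn":0,"gripper":0.0},
    {"tx":0,"ty":-0.014,"tz":0,"turn":0,"gripper":0.0},
    {"tx":0,"ty":-0.019,"tz":0,"turn":0,"gripper":0.0},
    {"tx":0,"ty":-0.022,"tz":0,"turn":0,"gripper":0.0}
  ]
}}

```text
time_s: 3.85
tcp_pos: [0.4988, -0.005, 0.2062]
eef_rot: [-90.0, 0.0, 158.4]
contact_force: [-0.1, 0.5, -3.8]
gripper_width: 0.0157
```

Call:
{"op": "apply_moves", "data": {
  "deltas": [
    {"tx":0,"ty":0,"tz":0,"turn":0,"gripper":0.0},
    {"tx":0,"ty":0,"tz":0,"turn":0,"gripper":0.0},
    {"tx":0,"ty":0,"tz":0,"turn":0,"gripper":0.0}
  ]
}}

```text
time_s: 4.15
tcp_pos: [0.4985, -0.005, 0.2053]
eef_rot: [-90.0, -0.0, 158.4]
contact_force: [-0.3, 0.6, -3.6]
gripper_width: 0.016
```

```bash
python3 - <<'E'
from h import *
snap('side','side4')
s=r.get_state()
print(s['time_s'],s['tcp_pos'],s['eef_rot'],s['contact_force'],s['gripper_width'])
E
```

```text
4.2 [ 0.49848818 -0.00503847  0.20532065] [-8.99838168e+01 -2.21993982e-02  1.58407136e+02] [ 0.10470219  0.300736   -4.11673138] 0.015697781727742267
```

View pics/side4.png

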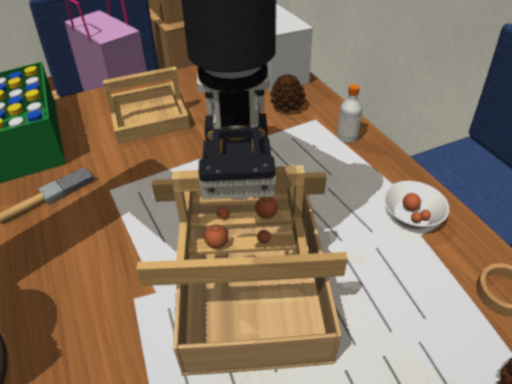

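Lifted, still level, with all four beads aboard. Now the shake.

Call:
{"op": "apply_moves", "data": {
  "deltas": [
    {"tx":0,"ty":0,"tz":0.02,"turn":0,"gripper":0.0},
    {"tx":0,"ty":0,"tz":0.025,"turn":0,"gripper":0.0},
    {"tx":0,"ty":0,"tz":0.0,"turn":0,"gripper":0.0},
    {"tx":0,"ty":0,"tz":-0.025,"turn":0,"gripper":0.0},
    {"tx":0,"ty":0,"tz":-0.0,"turn":0,"gripper":0.0}
  ]
}}

```text
time_s: 4.7
tcp_pos: [0.5014, -0.0017, 0.2057]
eef_rot: [-90.1, 0.1, 158.6]
contact_force: [-1.4, -3.2, -3.9]
gripper_width: 0.0154
```

Call:
{"op": "apply_moves", "data": {
  "deltas": [
    {"tx":0,"ty":0,"tz":0.025,"turn":0,"gripper":0.0},
    {"tx":0,"ty":0,"tz":0.0,"turn":0,"gripper":0.0},
    {"tx":0,"ty":0,"tz":-0.025,"turn":0,"gripper":0.0},
    {"tx":0,"ty":0,"tz":-0.015,"turn":0,"gripper":0.0},
    {"tx":0,"ty":0,"tz":0,"turn":0,"gripper":0.0}
  ]
}}

```text
time_s: 5.2
tcp_pos: [0.4987, -0.0046, 0.2053]
eef_rot: [-90.0, -0.0, 158.5]
contact_force: [-0.1, -1.0, -3.8]
gripper_width: 0.0159
```

```bash
python3 - <<'E'
from h import *
p,_=snap('side','side5')
cv2.imwrite('pics/side5c.png',cv2.resize(p[165:375,130:360,::-1],None,fx=2.8,fy=2.8,interpolation=cv2.INTER_CUBIC)[:600])
s=r.get_state()
print(s['time_s'],s['tcp_pos'],s['eef_rot'],s['contact_force'],s['gripper_width'])
E
```

```text
5.25 [ 0.49694519 -0.00694955  0.20514641] [-8.99141160e+01 -8.79492438e-02  1.58441743e+02] [-1.35048718 -1.14269721 -4.62025204] 0.015437153718191276
```

View pics/side5c.png

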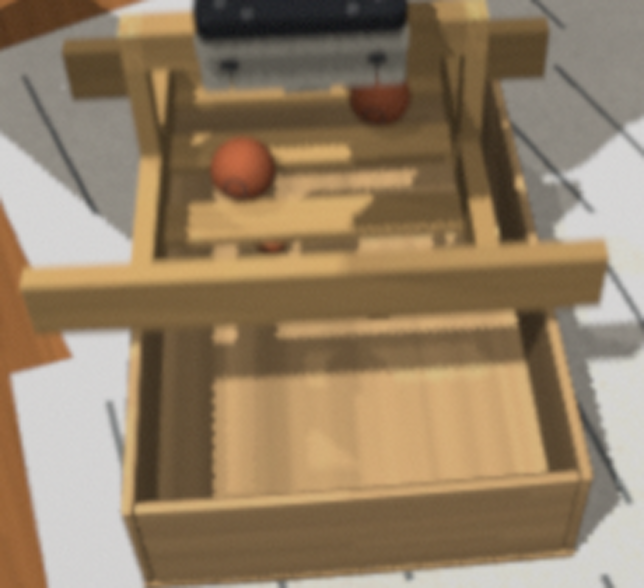

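```bash
python3 - <<'E'
from h import *
p,_=snap('side','side6')
cv2.imwrite('pics/side6c.png',cv2.resize(p[165:375,130:360,::-1],None,fx=2.8,fy=2.8,interpolation=cv2.INTER_CUBIC)[:600])
p,_=snap('top','top6')
cv2.imwrite('pics/top6c.png',cv2.resize(p[110:340,190:430,::-1],None,fx=2.6,fy=2.6,interpolation=cv2.INTER_CUBIC)[:600])
E
```

```text
(no output)
```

View pics/side6c.png

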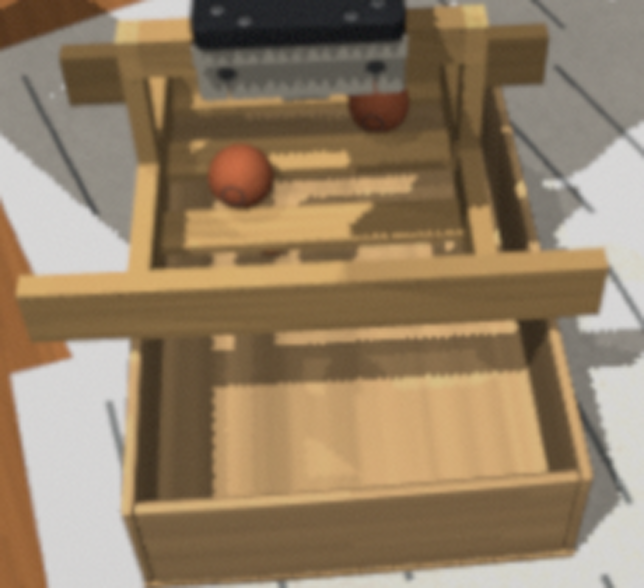

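View pics/top6c.png

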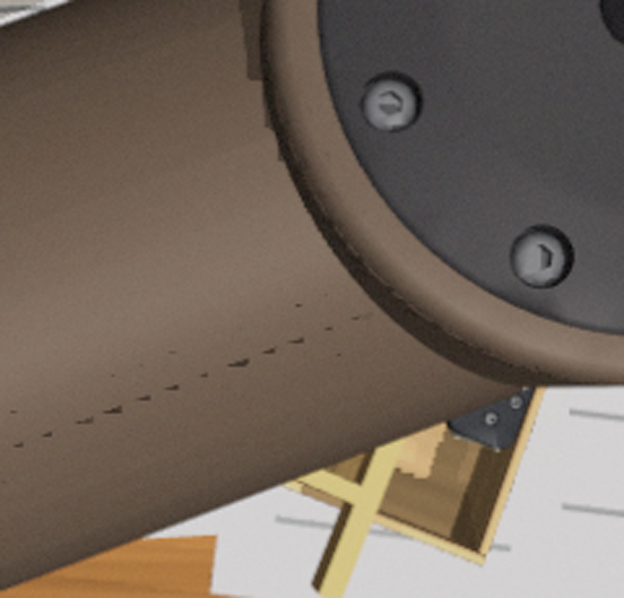

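Call:
{"op": "apply_moves", "data": {
  "deltas": [
    {"tx":0,"ty":0,"tz":0.02,"turn":0,"gripper":0.0},
    {"tx":0,"ty":0,"tz":0.025,"turn":0,"gripper":0.0},
    {"tx":0,"ty":0,"tz":0.0,"turn":0,"gripper":0.0},
    {"tx":0,"ty":0,"tz":-0.025,"turn":0,"gripper":0.0},
    {"tx":0,"ty":0,"tz":-0.0,"turn":0,"gripper":0.0}
  ]
}}

```text
time_s: 5.85
tcp_pos: [0.5013, -0.0021, 0.2059]
eef_rot: [-90.1, 0.1, 158.6]
contact_force: [-1.3, -1.8, -4.1]
gripper_width: 0.0154
```

Call:
{"op": "apply_moves", "data": {
  "deltas": [
    {"tx":0,"ty":0,"tz":0.025,"turn":0,"gripper":0.0},
    {"tx":0,"ty":0,"tz":0.0,"turn":0,"gripper":0.0},
    {"tx":0,"ty":0,"tz":-0.025,"turn":0,"gripper":0.0},
    {"tx":0,"ty":0,"tz":-0.0,"turn":0,"gripper":0.0},
    {"tx":0,"ty":0,"tz":0.025,"turn":0,"gripper":0.0}
  ]
}}

```text
time_s: 6.35
tcp_pos: [0.4896, -0.028, 0.2054]
eef_rot: [-90.0, -0.0, 158.5]
contact_force: [-0.3, -1.0, -3.8]
gripper_width: 0.0156
```

Call:
{"op": "apply_moves", "data": {
  "deltas": [
    {"tx":0,"ty":0,"tz":-0.025,"turn":0,"gripper":0.0},
    {"tx":0,"ty":0,"tz":-0.05,"turn":0,"gripper":0.0},
    {"tx":0,"ty":0,"tz":-0.035,"turn":0,"gripper":0.0},
    {"tx":0,"ty":0,"tz":-0.025,"turn":0,"gripper":0.0},
    {"tx":0,"ty":0,"tz":-0.025,"turn":0,"gripper":0.0}
  ]
}}

```text
time_s: 6.85
tcp_pos: [0.4977, -0.0063, 0.2055]
eef_rot: [-90.0, -0.0, 158.3]
contact_force: [-0.9, 0.0, -3.5]
gripper_width: 0.0161
```

Call:
{"op": "apply_moves", "data": {
  "deltas": [
    {"tx":0,"ty":0,"tz":0,"turn":0,"gripper":0.0},
    {"tx":0,"ty":0,"tz":0,"turn":0,"gripper":0.0},
    {"tx":0,"ty":0,"tz":0,"turn":0,"gripper":0.0}
  ]
}}

```text
time_s: 7.15
tcp_pos: [0.4988, -0.005, 0.2056]
eef_rot: [-90.0, 0.0, 158.4]
contact_force: [0.1, 0.5, -3.4]
gripper_width: 0.0155
```

```bash
python3 - <<'E'
from h import *
p,_=snap('side','side7')
cv2.imwrite('pics/side7c.png',cv2.resize(p[165:375,130:360,::-1],None,fx=2.8,fy=2.8,interpolation=cv2.INTER_CUBIC)[:600])
s=r.get_state()
print(s['time_s'],s['tcp_pos'],s['eef_rot'],s['contact_force'],s['gripper_width'])
E
```

```text
7.2 [ 0.49874943 -0.00496728  0.20561998] [-9.00080101e+01  8.82278261e-03  1.58404442e+02] [ 0.66982574  0.47626529 -3.34687357] 0.015727307064698694
```

View pics/side7c.png

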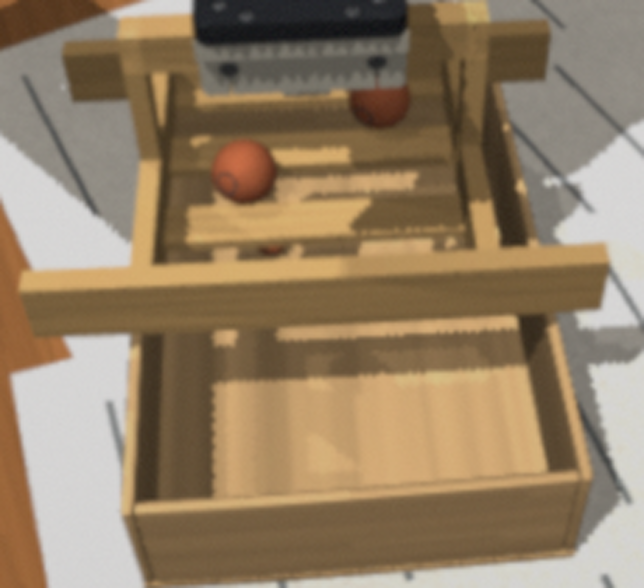

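Call:
{"op": "apply_moves", "data": {
  "deltas": [
    {"tx":0,"ty":0,"tz":-0.015,"turn":0,"gripper":0.0},
    {"tx":0,"ty":0,"tz":-0.03,"turn":0,"gripper":0.0},
    {"tx":0,"ty":0,"tz":-0.045,"turn":0,"gripper":0.0},
    {"tx":0,"ty":0,"tz":-0.045,"turn":0,"gripper":0.0},
    {"tx":0,"ty":0,"tz":-0.045,"turn":0,"gripper":0.0}
  ]
}}

```text
time_s: 7.7
tcp_pos: [0.5153, 0.0378, 0.2053]
eef_rot: [-90.0, -0.0, 158.5]
contact_force: [-0.8, -0.3, -3.8]
gripper_width: 0.0156
```

```bash
python3 - <<'E'
from h import *
p,_=snap('side','side8')
cv2.imwrite('pics/side8c.png',cv2.resize(p[145:355,130:360,::-1],None,fx=2.8,fy=2.8,interpolation=cv2.INTER_CUBIC)[:600])
E
```

Call:
{"op": "apply_moves", "data": {
  "deltas": [
    {"tx":0,"ty":0,"tz":0.02,"turn":0,"gripper":0.0},
    {"tx":0,"ty":0,"tz":0.05,"turn":0,"gripper":0.0},
    {"tx":0,"ty":0,"tz":0.08,"turn":0,"gripper":0.0},
    {"tx":0,"ty":0,"tz":0.09,"turn":0,"gripper":0.0},
    {"tx":0,"ty":0,"tz":0.09,"turn":0,"gripper":0.0}
  ]
}}

```text
time_s: 8.25
tcp_pos: [0.4812, -0.0485, 0.2058]
eef_rot: [-90.0, 0.0, 158.3]
contact_force: [0.4, 1.2, -3.1]
gripper_width: 0.0155
```

```bash
python3 - <<'E'
from h import *
p,_=snap('side','side9')
cv2.imwrite('pics/side9c.png',cv2.resize(p[145:355,130:360,::-1],None,fx=2.8,fy=2.8,interpolation=cv2.INTER_CUBIC)[:600])
print(r.get_state()['time_s'])
E
```

```text
8.3
```

View pics/side8c.png

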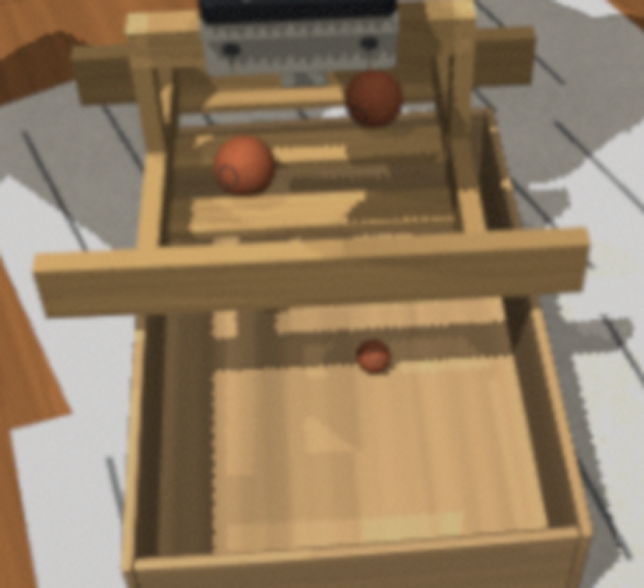

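View pics/side9c.png

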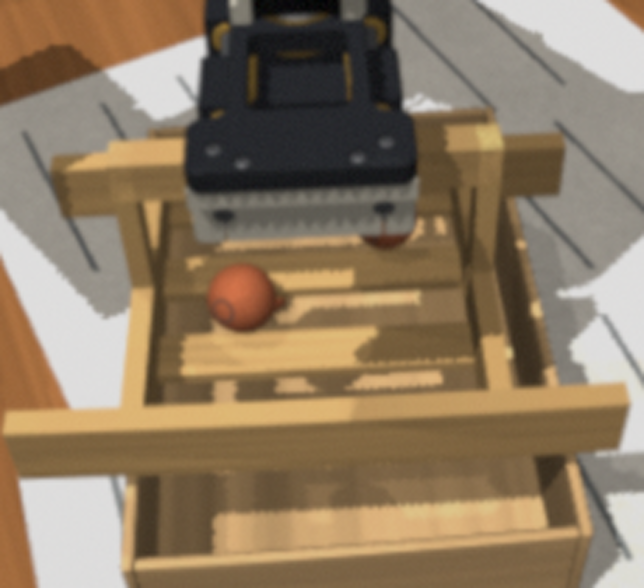

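```bash
python3 - <<'E'
from h import *
for n,(u,v) in {'side8':(130+373/2.8,145+353/2.8),'side7':(130+272/2.8,165+249/2.8),'side5':(130+272/2.8,165+244/2.8),'side9':(130+281/2.8,145+300/2.8)}.items():
    C=cloud('side',np.load(f'pics/{n}.npy')); print(n,u,v,C[int(round(v)),int(round(u))].round(3))
E
```

```text
side8 263.2142857142857 271.07142857142856 [ 0.345 -0.409  0.577]
side7 227.14285714285717 253.92857142857144 [0.485 0.034 0.018]
side5 227.14285714285717 252.14285714285717 [ 0.465 -0.03   0.102]
side9 230.35714285714286 252.14285714285717 [0.491 0.035 0.019]
```

The two frames show both small beads on the box floor: one at side8 crop (373,355), the other at the same pixel (~(275,302)) while the sieve moved, at depth z≈0.018. Both large beads are in the sieve. Next I'll re-centre, lower and release.

Call:
{"op": "apply_moves", "data": {
  "deltas": [
    {"tx":0,"ty":0,"tz":-0.012,"turn":0,"gripper":0.0},
    {"tx":0,"ty":0,"tz":-0.025,"turn":0,"gripper":0.0},
    {"tx":0,"ty":0,"tz":-0.037,"turn":0,"gripper":0.0},
    {"tx":0,"ty":0,"tz":-0.045,"turn":0,"gripper":0.0},
    {"tx":0,"ty":0,"tz":-0.045,"turn":0,"gripper":0.0}
  ]
}}

```text
time_s: 8.8
tcp_pos: [0.4993, -0.0034, 0.2054]
eef_rot: [-90.0, -0.0, 158.5]
contact_force: [-0.3, -0.6, -4.6]
gripper_width: 0.0157
```

Call:
{"op": "apply_moves", "data": {
  "deltas": [
    {"tx":0,"ty":0.005,"tz":0,"turn":0,"gripper":0.0},
    {"tx":0,"ty":0.01,"tz":0,"turn":0,"gripper":0.0},
    {"tx":0,"ty":0.015,"tz":0,"turn":0,"gripper":0.0},
    {"tx":0,"ty":0.018,"tz":0,"turn":0,"gripper":0.0},
    {"tx":0,"ty":0.018,"tz":0,"turn":0,"gripper":0.0}
  ]
}}

```text
time_s: 9.3
tcp_pos: [0.4982, -0.0053, 0.1869]
eef_rot: [-90.0, -0.0, 158.4]
contact_force: [-0.6, 0.9, -3.5]
gripper_width: 0.0159
```

Call:
{"op": "apply_moves", "data": {
  "deltas": [
    {"tx":0,"ty":0.001,"tz":0,"turn":0,"gripper":0.0},
    {"tx":0,"ty":0.002,"tz":0,"turn":0,"gripper":0.0},
    {"tx":0,"ty":0.003,"tz":0,"turn":0,"gripper":0.0},
    {"tx":0,"ty":0.004,"tz":0,"turn":0,"gripper":0.0},
    {"tx":0,"ty":0.004,"tz":0,"turn":0,"gripper":0.0}
  ]
}}

```text
time_s: 9.8
tcp_pos: [0.4987, -0.005, 0.1839]
eef_rot: [-90.0, 0.0, 158.4]
contact_force: [-1.5, 0.4, 0.2]
gripper_width: 0.0155
```

Weight has come off (from -3.5 to 0.2 N), so the sieve is seated. I'll open, then rise straight.

Call:
{"op": "apply_moves", "data": {
  "deltas": [
    {"tx":0,"ty":0,"tz":0,"turn":0,"gripper":0.02},
    {"tx":0,"ty":0,"tz":0,"turn":0,"gripper":0.03},
    {"tx":0,"ty":0,"tz":0,"turn":0,"gripper":0.05},
    {"tx":0,"ty":0,"tz":0,"turn":0,"gripper":0.06},
    {"tx":0,"ty":0,"tz":0,"turn":0,"gripper":0.06}
  ]
}}

```text
time_s: 10.3
tcp_pos: [0.4988, -0.005, 0.1836]
eef_rot: [-90.0, 0.0, 158.4]
contact_force: [0.6, -0.0, -0.4]
gripper_width: 0.0462
```

Call:
{"op": "apply_moves", "data": {
  "deltas": [
    {"tx":0,"ty":-0.01,"tz":0,"turn":0,"gripper":0.06},
    {"tx":0,"ty":-0.03,"tz":0,"turn":0,"gripper":0.06},
    {"tx":0,"ty":-0.05,"tz":0,"turn":0,"gripper":0.06},
    {"tx":0,"ty":-0.07,"tz":0,"turn":0,"gripper":0.06},
    {"tx":0,"ty":-0.09,"tz":0,"turn":0,"gripper":0.06}
  ]
}}

```text
time_s: 10.8
tcp_pos: [0.4987, -0.005, 0.2753]
eef_rot: [-90.0, 0.0, 158.4]
contact_force: [-0.0, -0.0, -0.4]
gripper_width: 0.0601
```

Call:
{"op": "apply_moves", "data": {
  "deltas": [
    {"tx":0.03,"ty":0,"tz":-0.03,"turn":0,"gripper":0.06},
    {"tx":0.06,"ty":0,"tz":-0.06,"turn":0,"gripper":0.06},
    {"tx":0.09,"ty":0,"tz":-0.09,"turn":0,"gripper":0.06},
    {"tx":0.12,"ty":0,"tz":-0.12,"turn":0,"gripper":0.06},
    {"tx":0.15,"ty":0,"tz":-0.15,"turn":0,"gripper":0.06}
  ]
}}

```text
time_s: 11.3
tcp_pos: [0.4136, 0.191, 0.2747]
eef_rot: [-90.1, 0.0, 158.4]
contact_force: [0.8, -0.4, -0.0]
gripper_width: 0.0597
```

Call:
{"op": "apply_moves", "data": {
  "deltas": [
    {"tx":0.03,"ty":0,"tz":-0.03,"turn":0,"gripper":0.06},
    {"tx":0.06,"ty":0,"tz":-0.06,"turn":0,"gripper":0.06},
    {"tx":0.09,"ty":0,"tz":-0.09,"turn":0,"gripper":0.06},
    {"tx":0.12,"ty":0,"tz":-0.12,"turn":0,"gripper":0.06},
    {"tx":0.15,"ty":0,"tz":-0.15,"turn":0,"gripper":0.06}
  ]
}}

```text
time_s: 11.8
tcp_pos: [0.3291, 0.386, 0.2747]
eef_rot: [-90.1, 0.0, 158.4]
contact_force: [0.8, 0.4, 0.7]
gripper_width: 0.0601
```

```bash
python3 - <<'E'
from h import *
p,_=snap('side','side10')
q,D=snap('top','top10')
cv2.imwrite('pics/top10c.png',cv2.resize(q[110:340,190:430,::-1],None,fx=2.6,fy=2.6,interpolation=cv2.INTER_CUBIC)[:600])
C=cloud('top',D)
for lo,hi in((.185,.21),(.108,.124)):
    m=(C[...,2]>lo)&(C[...,2]<hi)&(D>0); m[:,:180]=0;P=C[m]
    A=np.c_[P[:,:2],np.ones(len(P))];print(cv2.minAreaRect((P[:,:2]*1000).astype(np.float32)),np.median(P[:,2]),np.linalg.lstsq(A,P[:,2],rcond=None)[0])
s=r.get_state();print(s['time_s'],s['tcp_pos'],s['contact_force'])
E
```

```text
((498.1875, -5.237312316894531), (16.220611572265625, 170.53565979003906), 68.33280944824219) 0.1960347964694108 [-0.01913266 -0.04644091  0.20518593]
((498.08013916015625, -5.5536651611328125), (174.98165893554688, 270.5938415527344), 68.43171691894531) 0.11587049960727125 [-0.00261652  0.00064916  0.11682952]
11.9 [0.32866536 0.38814915 0.27398859] [-0.23662053 -0.11410286 -0.9300344 ]
```

View pics/side10.png

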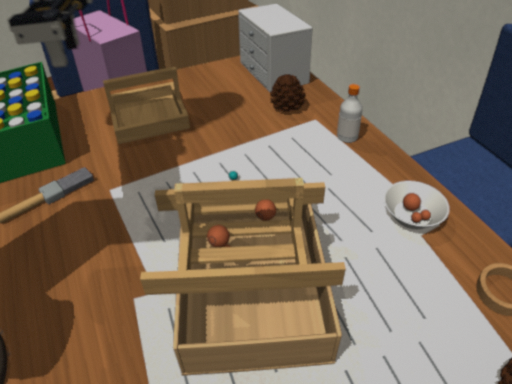

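View pics/top10c.png

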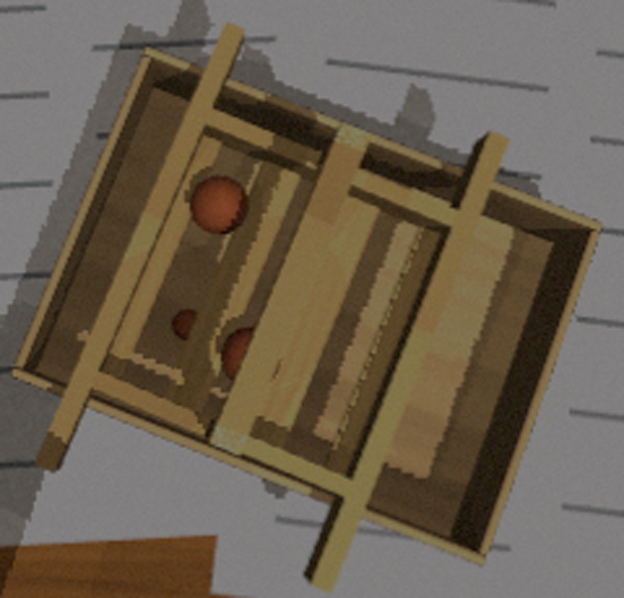

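```bash
python3 - <<'E'
from h import *
u,v=190+184/2.6,110+323/2.6
C=cloud('top',np.load('pics/top10.npy'));print(C[int(round(v)),int(round(u))],atz('top',u,v,.016))
print('A',atz('side',263.2,271.8,.016), proj('top',atz('side',263.2,271.8,.016)))
p,_=snap('side','side11')
cv2.imwrite('pics/side11c.png',cv2.resize(p[165:375,130:360,::-1],None,fx=2.8,fy=2.8,interpolation=cv2.INTER_CUBIC)[:600])
C=cloud('side',np.load('pics/side8.npy'));print(C[266:277,258:269][...,2].round(3)[::2,::2])
E
```

```text
[0.48742332 0.04409277 0.02584925] [0.48756007 0.04433783 0.016     ]
A [ 0.52407412 -0.02341599  0.016     ] [302.1598206  213.20095191]
[[0.006 0.024 0.025 0.024 0.007 0.008]
 [0.024 0.025 0.028 0.028 0.023 0.008]
 [0.023 0.024 0.025 0.026 0.025 0.022]
 [0.021 0.023 0.025 0.025 0.022 0.022]
 [0.02  0.022 0.022 0.02  0.021 0.017]
 [0.006 0.017 0.019 0.018 0.018 0.008]]
```

View pics/side11c.png

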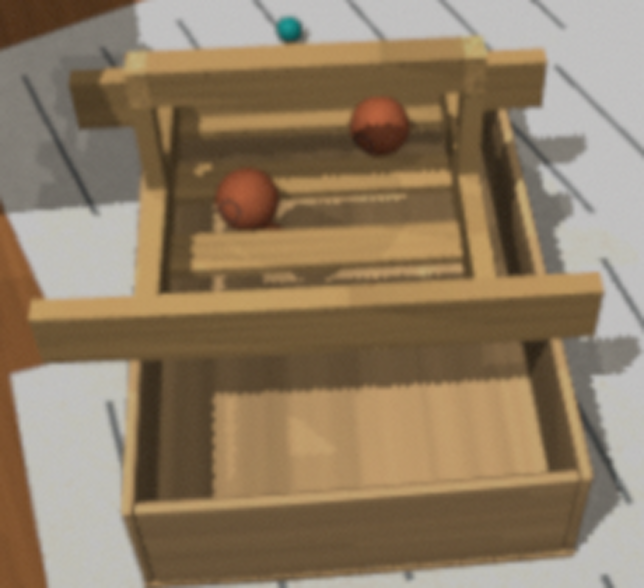

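```bash
python3 -c "
from plant import r
print(r.close_job())"
```

```text
the job is handed in; nothing more can be done
None
```

I shook both small beads through into the catch box, then set the sieve back across the rims and let go. I handed the job in at about 12 s of the 35 s allowed. I gripped the handle, lifted the sieve about 22 mm and shook it ±25 mm along its y in two bursts. I then moved it ±45 mm to see under it, re-centred it, lowered it until the weight came off, and moved the arm clear.

**Small beads:** both were measured on the box floor at different spots, with their tops about 25 mm up. One was at about (0.487, 0.044), seen again in the last top picture. The other was at about (0.524, -0.023) before the sieve went down, and the sieve now hides it from both cameras.

**Large beads:** both are in the sieve, seen in the last pictures.

**Sieve:** it sits level, with the side-board tops at 0.116 m as at the start, and within about 1 mm of where it began.

**Failed or disagreed:**
- My first set of moves was refused because each row needs all five keys; nothing moved.
- One depth reading on the second bead was missing and another landed on the sieve; neighbouring readings settled it.

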